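# Put spices in the rack and table condiments in the caddy

## Task

Clear the front of the worktop after cooking: the two loose spice jars belong in the two empty wells of the wooden spice rack, beside the jar already there, and the mustard jar and the pepper mill go into the black wire table caddy, one in each bay (either bay). Set each one down, do not drop it, so that it stands upright on the floor of its well or bay, and leave the jar already in the rack and the other things on the worktop as they are.

Things in the scene. Friction and masses are not known exactly. Their poses are not given: they have to be found in the camera images.
- spice_jar_1_center (a point): first loose spice jar: small glass spice jar with a black cap and a white and dark blue label, upright, 41 mm in diameter, 105 mm tall, 0.11 kg; this point is its centre, 52 mm above its foot, z up along its axis. Straight-sided: can be gripped anywhere, also round the cap. The two loose spice jars are interchangeable.
- spice_jar_2_center (a point): second loose spice jar: small glass spice jar with a black cap and a white and dark blue label, upright, 41 mm in diameter, 105 mm tall, 0.11 kg; this point is its centre, 52 mm above its foot, z up along its axis. Straight-sided: can be gripped anywhere, also round the cap. 
- mustard_jar_center (a point): glass jar of yellow mustard with a white lid, upright, 59 mm in diameter (nearly straight-sided), 103 mm tall, 0.36 kg; this point is its centre, 51 mm above its foot, z up along its axis
- pepper_mill_center (a point): dark brown turned wooden pepper mill, upright, 170 mm tall, 58 mm in diameter at the foot, 0.18 kg; this point is its centre, 85 mm above its foot, z up along its axis. The rounded head, 49 mm in diameter, spans heights 123 to 159 mm above the foot and does not turn; a metal knob 12 mm across tops it
- spice_rack: fixed block of brown wood, 83 mm (its x) by 220 mm (its y) by 42 mm tall, with three round wells 57 mm in diameter and 34 mm deep in a row along its y axis: at y = -68 mm and y = 0 (both empty) and y = +68 mm (holds a spice jar already). Origin: centre of its underside; the well floors lie 8 mm above it, the top face 42 mm above it. Too narrow for the mustard jar or the mill
- table_caddy: fixed black wire basket on a pale wooden base, with two square bays of 76 mm by 76 mm, open at the top, side by side along its y axis: bay centres at y = -41 mm and y = +41 mm. Origin: centre of its underside; bay floors lie 10 mm above it, the top wires 48 mm above it; a small loop handle leans out at each end (y = +-0.10 m), up to 72 mm high. 92 mm by 174 mm over the base
- rack_jar_center (a point): bystander: third spice jar, same make as the loose ones, standing in the rack's well at y = +68 mm and to be left there; this point is its centre, 52 mm above its foot
- kitchen_timer: bystander: round kitchen timer, red top on a white base, 60 mm in diameter, 48 mm tall; origin at the centre of its underside
- clip_jar: bystander: glass clip-top jar of rice, 75 x 66 x 107 mm; origin at the centre of its underside
- lemon: bystander: whole yellow lemon, 70 x 76 x 64 mm; origin on its underside

How it is judged:
At the end, for the whole second after the job is handed in: The two loose spice jars stand in the rack's two free wells, mustard jar and mill in one caddy bay each, the third jar in its own well: centres within 15 mm of the well or bay centre in its x and in its y, within 7 mm of standing height, upright within 0.12 rad, all at rest (x of spice_jar_1_center in the frame of spice_rack between -0.015 and 0.015 m and z of spice_jar_1_center in the frame of spice_rack between 0.0535 and 0.0675 m and (y of spice_jar_1_center in the frame of spice_rack between -0.083 and -0.053 m or y of spice_jar_1_center in the frame of spice_rack between -0.015 and 0.015 m) and angle between each of spice_jar_1_center, spice_jar_2_center, mustard_jar_center, pepper_mill_center, rack_jar_center's own z axis and vertical below 0.12 rad and linear speed of each of spice_jar_1, spice_jar_2, mustard_jar, pepper_mill, rack_jar below 0.02 m/s and x of spice_jar_2_center in the frame of spice_rack between -0.015 and 0.015 m and z of spice_jar_2_center in the frame of spice_rack between 0.0535 and 0.0675 m and (y of spice_jar_2_center in the frame of spice_rack between -0.083 and -0.053 m or y of spice_jar_2_center in the frame of spice_rack between -0.015 and 0.015 m) and x of mustard_jar_center in the frame of table_caddy between -0.015 and 0.015 m and z of mustard_jar_center in the frame of table_caddy between 0.0545 and 0.0685 m and (y of mustard_jar_center in the frame of table_caddy between -0.056 and -0.026 m or y of mustard_jar_center in the frame of table_caddy between 0.026 and 0.056 m) and x of pepper_mill_center in the frame of table_caddy between -0.015 and 0.015 m and z of pepper_mill_center in the frame of table_caddy between 0.088 and 0.102 m and (y of pepper_mill_center in the frame of table_caddy between -0.056 and -0.026 m or y of pepper_mill_center in the frame of table_caddy between 0.026 and 0.056 m) and x of rack_jar_center in the frame of spice_rack between -0.015 and 0.015 m and z of rack_jar_center in the frame of spice_rack between 0.0535 and 0.0675 m and y of rack_jar_center in the frame of spice_rack between 0.053 and 0.083 m); the robot touches nothing.
It fails at once if a jar or the mill falls freely by more than about 30 mm (dropped or thrown) ((linear speed of spice_jar_1 above 0.75 m/s and contact force between the fingers and spice_jar_1 below 0.05 N) or (linear speed of spice_jar_2 above 0.75 m/s and contact force between the fingers and spice_jar_2 below 0.05 N) or (linear speed of mustard_jar above 0.75 m/s and contact force between the fingers and mustard_jar below 0.05 N) or (linear speed of pepper_mill above 0.75 m/s and contact force between the fingers and pepper_mill below 0.05 N)).
It fails at once if the jar that already stands in the rack is pulled out or tipped (its middle moves more than 25 mm) (distance of rack_jar_center from where it was at the start of the episode above 0.025 m).
It fails at once if the timer, the clip-top jar or the lemon is pushed more than 30 mm from its place (distance of any of kitchen_timer, clip_jar, lemon from where it was at the start of the episode above 0.03 m).
It also fails if it takes over 102 s, if anything falls off the work surface, if the arm or the gripper's body presses on something with over 40 N, if the wrist force passes 120 N, or if a joint passes its speed limit or range.

## Robot

A 6-joint arm with a two-finger parallel gripper is mounted at the origin on a cart in front of the work surface, level with it; the furniture and walls round the work are solid. World frame = base frame: x ahead of the robot, y to its left, z up, the work surface at z = 0. Lengths are in m, angles in rad, forces in N, time in s.
With the tool pointing down it reaches from about 0.25 to 0.775 m from the base axis. Payload 4 kg.
Tool frame: the origin (TCP) lies at the centre of the arm's flange, where the gripper is bolted on; the fingertips stand 199 mm ahead of it and the grasp point (between the pads) lies 180 mm ahead of it (robot.tcp_to_tips is the z of the fingertips in the tool frame, in m); z points along the fingers, y is the line along which they close (so a half turn about z gives the same grasp; the last joint's range is limited). The gripper opens to 94 mm and grips with 3 to 60 N. Pads are 16 mm wide; open, the fingers measure 119 mm over their backs; the gripper's body (75 mm by 177 mm) begins 78 mm behind the grasp point.
Start: joints at [-1.225, 0.087, 1.371, -0, 1.684, -0.103], TCP at [0.239, -0.496, 0.405] pointing down, gripper open.
Joint ranges: [-3.1, 3.1], [-0.76, 2.03], [0.27, 2.55], [-1.08, 4.22], [0.17, 2.65], [-2.57, 2.57]. Speed limits (rad/s): [2.79, 2.79, 3.14, 3.14, 3.14, 3.14].

## Interface

Orientations are given as [roll, pitch, yaw] about the fixed x, y, z axes, in that order (R = Rz(yaw) Ry(pitch) Rx(roll)).
In Python, from bench import robot gives the robot as it stands.
- The arm moves only by the tool play_rows, never from a script. Its arguments are lists of equal length, an entry for each row: "translation": the shift along the tool's x, y, z scaled (see below), a list of three; "twist": the turn, a rotation vector about the tool's x, y, z scaled (see below), a list of three; "gripper": the opening, from -1 (shut) to 1 (fully open). A call has 1 to 8 rows; each row shifts and turns the commanded pose from where the row before left it, along the tool's axes as they then stand; what a row does not reach is not made up. The controller multiplies each number of a shift by 0.04 m and each number of a turn by 0.1 rad. A row lasts 1/10 s, in which the tool goes at most 50 mm and 8.59 degrees, less where a joint would pass 70% of its speed; a pose out of reach is approached as far as the arm can. A call with a number of a shift or a turn outside -1 to 1 is refused whole. A call with a gripper value outside its range is refused whole. The fingers move at their own pace and stop on an object; the grip force is fixed at half the most. Time passes only in rows, so rows that do not move let the fingers close. It gives the time, the measured TCP pose, the force, the opening and the grip force at its end, in the units of the state.
- robot.get_obs(): the state, without advancing time (a new reading comes with each control period).
- robot.snapshot(name): name is "scene" or "side" or "wrist"; returns the picture (420x560x3 uint8, red, green, blue); there is no depth.
- robot.camera_model(name): a dict with "camera_matrix" (3x3 intrinsics, pixels), "k1" (the pictures are not rectified: a ray, as slopes to the right and down, at radius r is drawn at 1 + k1 r^2 times it, then the intrinsics apply), "rvec" (rotation vector, rad) and "tvec" (3), from world to camera coordinates, as OpenCV has them. Camera axes: x right, y down, z forward; pixel columns grow to the right and rows downward; lengths in m; the calibration is good to about 2 mm. A picture is of the moment at which its call begins: read the wrist's pose just before it. camera_model takes no time and is no camera call; for the wrist camera it gives the pose at the moment of the call.
- robot.close_job(): hands the job in; it is judged then, once.
Trained networks look in the newest picture that a camera, given by its name, has taken for a name from the list of things; names that differ only in an ending like _2 or _b are one class to them, and where a whole thing is asked for, a point or a joint stands for the part that bears it (a point fixed in the world has none). Each returns a list of dicts, best first, with "score" (0 to 1); they miss things now and then, are a little off and sometimes report something else, mostly with a low value. They report only what shows in the picture. A call takes as long as a camera call.
- robot.recognise(name, camera): "centre" ([x, y, z] in m, in world coordinates, good to about 4 mm: the middle of the surface that is visible of it).
- robot.spot_point(name, camera): "centre" ([x, y, z] in m, in world coordinates, good to about 4 mm: a listed point, or the origin of a listed thing).
The state is a dict: "time": time; "joint_positions": joint angles; "qvel": joint speeds; "joint_torque": joint torques, N m; "tool_pos": TCP position; "ee_rot": TCP orientation; "wrist_force": force on the tool from outside, world axes, zero at the start; "wrist_torque": the same for the moment, N m; "width": finger opening in m; "finger_force": force on a finger pad.
Only numpy, scipy, OpenCV 4.12 (cv2) and the standard library are available. Lean on these libraries where they do the work, as an engineer would, in place of code of your own. Each camera call takes 0.05 s, during which the arm holds its last target. There are 200 camera calls.

## Working session

There is one attempt and no reset: what is moved stays moved. The work goes in short steps, Python scripts to look and compute and a tool call to move; the robot and the scene stay as the last step left them, time stands still between calls to the robot, and variables do not carry over. Pictures are saved under pics/ and viewed, at most 15 in all, crops included, and the job is handed in when it is done.

Besides the shell and the picture viewer there is one more tool, called after "Emit:" by a JSON object that holds its "op" and its "data". play_rows: Moves the arm, as the interface text tells. Its arguments: {"type":"object","properties":{"translation":{"type":"array","items":{"type":"array","items":{"type":"number","minimum":-1,"maximum":1}}},"twist":{"type":"array","items":{"type":"array","items":{"type":"number","minimum":-1,"maximum":1}}},"gripper":{"type":"array","items":{"type":"number"}}},"required":["translation","twist","gripper"]}

```bash
mkdir -p pics
cat > m.py <<'E'
from bench import robot
import cv2, numpy as np
names=["spice_jar_1_center","mustard_jar_center","pepper_mill_center","spice_rack","table_caddy","rack_jar_center","kitchen_timer","clip_jar","lemon"]
def snap(c,f):
    im=robot.snapshot(c); cv2.imwrite(f"pics/{f}.png",im[:,:,::-1]); return im
def show(c,ns=names):
    for n in ns:
        print(c,n,[(np.round(d["centre"],3).tolist(),round(d["score"],2)) for d in robot.spot_point(n,c)][:4])
E
python3 - <<'E'
from m import *
for c in("scene","side"):
    snap(c,c+"0"); show(c)
o=robot.get_obs(); print(o)
a=cv2.imread("pics/scene0.png");b=cv2.imread("pics/side0.png")
E
```

```text
scene spice_jar_1_center [([0.466, 0.309, 0.053], 0.83)]
scene mustard_jar_center [([0.444, 0.03, 0.055], 0.81)]
scene pepper_mill_center [([0.476, 0.183, 0.082], 0.9)]
scene spice_rack [([0.62, 0.28, 0.001], 0.67), ([0.444, 0.028, 0.053], 0.34)]
scene table_caddy [([0.601, 0.032, -0.0], 0.63)]
scene rack_jar_center [([0.619, 0.345, 0.058], 0.6)]
scene kitchen_timer [([0.753, 0.07, -0.004], 0.75)]
scene clip_jar [([0.748, 0.168, 0.004], 0.74)]
scene lemon [([0.424, -0.324, -0.003], 0.57), ([0.476, 0.182, 0.081], 0.43)]
side spice_jar_1_center []
side mustard_jar_center [([0.445, 0.032, 0.051], 0.63)]
side pepper_mill_center [([0.472, 0.181, 0.083], 0.91)]
side spice_rack [([0.62, 0.282, 0.0], 0.89), ([0.75, 0.072, 0.002], 0.42)]
side table_caddy [([0.603, 0.028, -0.004], 0.57)]
side rack_jar_center [([0.614, 0.345, 0.061], 0.63), ([0.622, 0.279, 0.003], 0.2)]
side kitchen_timer [([0.753, 0.071, 0.0], 0.86)]
side clip_jar [([0.747, 0.167, 0.004], 0.88), ([0.623, 0.282, 0.004], 0.35)]
side lemon [([0.423, -0.322, 0.002], 0.56)]
{'time': 1.0, 'joint_positions': array([-1.22506264e+00,  8.72018383e-02,  1.37068721e+00,  2.97412446e-05,
        1.68360871e+00, -1.03057068e-01]), 'qvel': array([-6.15708536e-04,  3.56465064e-05, -1.07871058e-03, -1.21972036e-03,
       -6.76839850e-04, -6.48548254e-04]), 'joint_torque': array([ 1.76617035e-03, -3.40048385e+01, -3.02603602e+01,  7.20708794e-02,
        2.37133208e-02,  2.80563881e-06]), 'tool_pos': array([ 0.23865391, -0.49552671,  0.40471137]), 'ee_rot': array([ 3.14149522e+00, -1.96321953e-05,  4.48794102e-01]), 'wrist_force': array([ 0.17558178, -0.82952844,  0.00218067]), 'wrist_torque': array([0.00355067, 0.03252078, 0.03311591]), 'finger_force': 0.0, 'width': 0.09393045619091284}
```

View pictures.

View pics/scene0.png

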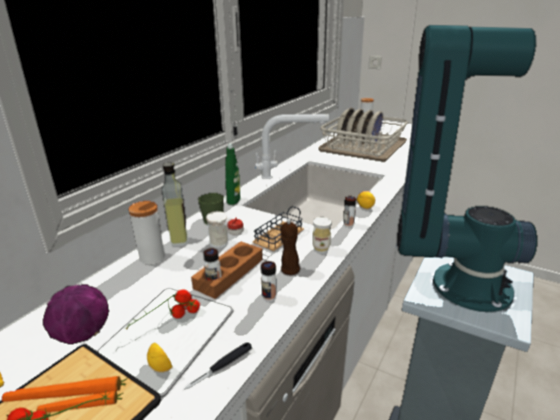

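View pics/side0.png

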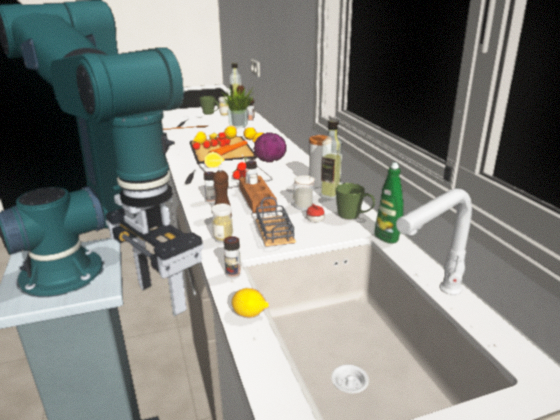

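```bash
cat >> m.py <<'E'
def proj(P,cm):
    R=cv2.Rodrigues(np.array(cm["rvec"],float))[0]; p=np.atleast_2d(P)@R.T+np.array(cm["tvec"]).ravel()
    s=p[:,:2]/p[:,2:]; s=s*(1+cm["k1"]*(s**2).sum(1,keepdims=True)); K=np.array(cm["camera_matrix"])
    return s*[K[0,0],K[1,1]]+K[:2,2]
def onplane(uv,z,cm):
    from scipy.optimize import least_squares
    return least_squares(lambda q:(proj([q[0],q[1],z],cm)[0]-uv),[.55,.1]).x
def boxes(rack,ry,cad,cy):
    def tr(o,y,p): c,s=np.cos(y),np.sin(y); p=np.array(p,float); return p@np.array([[c,s,0],[-s,c,0],[0,0,1]])+[o[0],o[1],0]
    L=[]
    L.append(tr(rack,ry,[[a*.0415,b*.11,.042] for a,b in((1,1),(1,-1),(-1,-1),(-1,1))]))
    t=np.linspace(0,6.28,24)
    for y in(-.068,0): L.append(tr(rack,ry,np.c_[.0285*np.cos(t),y+.0285*np.sin(t),0*t+.042]))
    for y in(-.041,.041): L.append(tr(cad,cy,[[a*.038,y+b*.038,.048] for a,b in((1,1),(1,-1),(-1,-1),(-1,1))]))
    L.append(tr(cad,cy,[[a*.046,b*.087,.01] for a,b in((1,1),(1,-1),(-1,-1),(-1,1))]))
    return L
def overlay(im,L,cm,crop,k,f):
    x0,y0,x1,y1=crop; big=cv2.resize(im[y0:y1,x0:x1,::-1],None,fx=k,fy=k,interpolation=cv2.INTER_CUBIC)
    for l in L:
        q=((proj(l,cm)-[x0,y0])*k).astype(np.int32); cv2.polylines(big,[q],True,(0,255,0),1)
    cv2.imwrite(f"pics/{f}.png",big)
E
python3 - <<'E'
from m import *
cs,cd=robot.camera_model("scene"),robot.camera_model("side")
print("scene foot",onplane([349,223],0,cs),"top",onplane([350,199],.105,cs))
print("side foot",onplane([232,273],0,cd),"top",onplane([231,241],.105,cd))
L=boxes((.62,.281),0.05,(.602,.03),0)
a=cv2.imread("pics/scene0.png")[:,:,::-1];b=cv2.imread("pics/side0.png")[:,:,::-1]
overlay(a,L,cs,(180,190,320,310),5,"ov_s"); overlay(b,L,cd,(190,140,330,260),5,"ov_d")
x=cv2.imread("pics/ov_s.png");y=cv2.imread("pics/ov_d.png")
E
```

```text
scene foot [ 0.43069266 -0.17273992] top [ 0.42496947 -0.14904142]
side foot [ 0.42684205 -0.14689316] top [ 0.42613604 -0.16389289]
```

View pics/ov_s.png

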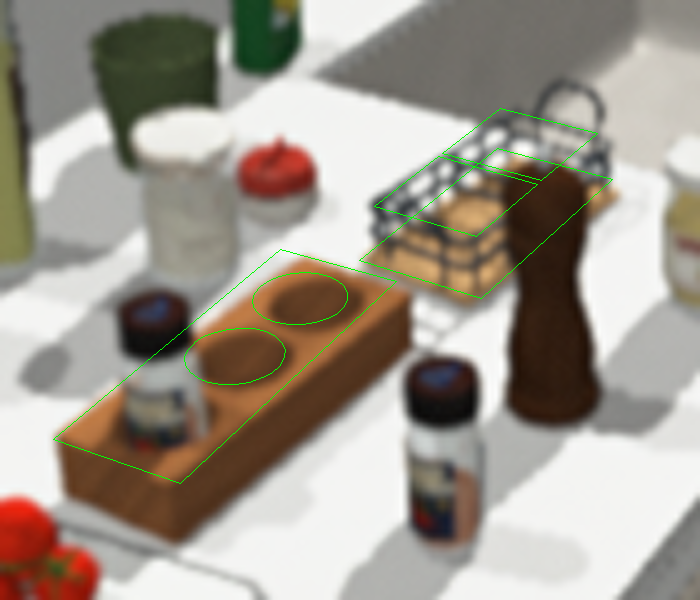

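View pics/ov_d.png

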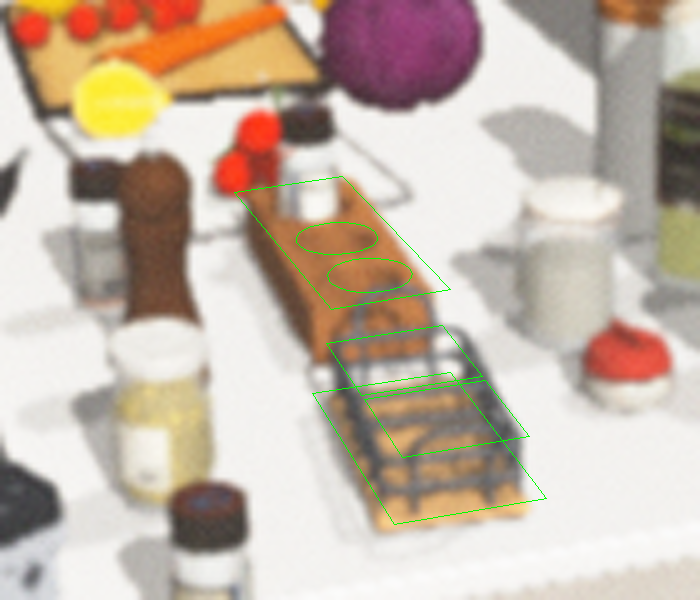

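Emit:
{"op": "play_rows", "data": {"translation": [[0,0,0],[0,0,0],[0,0,0],[0,0,0],[0,0,0],[0,0,0]], "twist": [[0,0,-1],[0,0,-1],[0,0,-1],[0,0,-1],[0,0,-1],[0,0,-1]], "gripper": [1,1,1,1,1,1]}}

```text
time: 1.6
tool_pos: [0.2386, -0.4955, 0.4047]
ee_rot: [3.141, 0.0, 1.053]
wrist_force: [0.2, 0.6, 0.0]
width: 0.0941
finger_force: 0.0
```

Emit:
{"op": "play_rows", "data": {"translation": [[0,0,0],[0,0,0],[0,0,0],[0,0,0],[0,0,0],[0,0,0]], "twist": [[0,0,-1],[0,0,-1],[0,0,-1],[0,0,-1],[0,0,-1],[0,0,-0.22]], "gripper": [1,1,1,1,1,1]}}

```text
time: 2.2
tool_pos: [0.2387, -0.4955, 0.4047]
ee_rot: [3.142, 0.0, 1.572]
wrist_force: [0.3, 0.6, 0.5]
width: 0.0938
finger_force: 0.0
```

Emit:
{"op": "play_rows", "data": {"translation": [[0.9,0.55,0],[0.9,0.55,0],[0.9,0.55,0],[0.9,0.55,0],[0.9,0.55,0],[0.9,0.55,0],[0.9,0.55,0],[0.9,0.55,0]], "twist": [[0,0,0],[0,0,0],[0,0,0],[0,0,0],[0,0,0],[0,0,0],[0,0,0],[0,0,0]], "gripper": [1,1,1,1,1,1,1,1]}}

```text
time: 3.0
tool_pos: [0.4151, -0.2059, 0.405]
ee_rot: [3.141, 0.001, 1.569]
wrist_force: [0.3, 0.0, 0.4]
width: 0.0941
finger_force: 0.0
```

Emit:
{"op": "play_rows", "data": {"translation": [[0.9,0.3,0],[0.43,0,0],[0,0,0]], "twist": [[0,0,0],[0,0,0],[0,0,0]], "gripper": [1,1,1]}}

```text
time: 3.3
tool_pos: [0.4268, -0.1524, 0.405]
ee_rot: [3.141, -0.0, 1.574]
wrist_force: [-0.3, -0.4, 1.0]
width: 0.094
finger_force: 0.0
```

Run:
```python
from m import *
o=robot.get_obs(); print(o["time"],o["tool_pos"],o["ee_rot"])
snap("wrist","w1"); show("wrist",["spice_jar_1_center","mustard_jar_center","table_caddy"])
cm=robot.camera_model("wrist"); R=cv2.Rodrigues(np.array(cm["rvec"],float))[0]; print("cam",-R.T@np.array(cm["tvec"]).ravel(),R[2])
snap("side","s1"); show("side",["spice_jar_1_center"])
```

```text
3.3 [ 0.42684345 -0.15244522  0.40496032] [ 3.14103188e+00 -5.04974749e-05  1.57358568e+00]
wrist spice_jar_1_center []
wrist mustard_jar_center []
wrist table_caddy [([0.602, 0.028, 0.0], 0.8)]
cam [ 0.42632052 -0.08814554  0.38347848] [-2.78352862e-04 -2.28955984e-01 -9.73436737e-01]
side spice_jar_1_center [([0.46, 0.312, 0.053], 0.71), ([0.433, -0.157, 0.054], 0.37)]
```

View pics/w1.png

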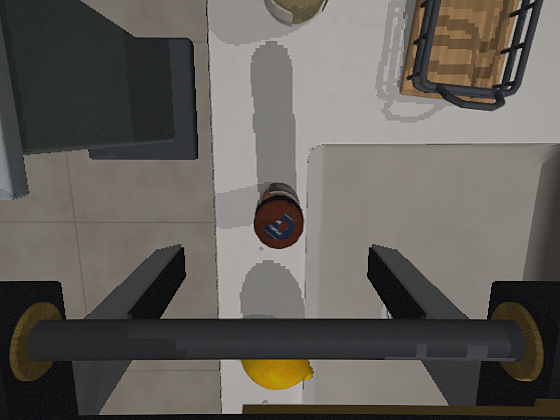

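Run:
```python
from m import *
cm=robot.camera_model("wrist"); print(onplane([278.5,222],.105,cm))
o=robot.get_obs(); print(o["time"],o["tool_pos"])
```

```text
[ 0.42806751 -0.15801041]
3.6 [ 0.4264526  -0.1554161   0.40462916]
```

Emit:
{"op": "play_rows", "data": {"translation": [[-0.09,0.03,0.6],[0,0,0.9],[0,0,0.9],[0,0,0.7],[0,0,0.4],[0,0,0],[0,0,0]], "twist": [[0,0,0],[0,0,0],[0,0,0],[0,0,0],[0,0,0],[0,0,0],[0,0,0]], "gripper": [1,1,1,1,1,1,-1]}}

```text
time: 4.3
tool_pos: [0.4279, -0.1586, 0.265]
ee_rot: [3.141, 0.0, 1.57]
wrist_force: [-0.5, 0.5, 0.8]
width: 0.0893
finger_force: 0.0
```

Emit:
{"op": "play_rows", "data": {"translation": [[0,0,0],[0,0,0],[0,0,0],[0,0,0],[0,0,0],[0,0,0]], "twist": [[0,0,0],[0,0,0],[0,0,0],[0,0,0],[0,0,0],[0,0,0]], "gripper": [-1,-1,-1,-1,-1,-1]}}

```text
time: 4.9
tool_pos: [0.4279, -0.1579, 0.2648]
ee_rot: [3.141, 0.0, 1.571]
wrist_force: [0.2, 0.3, 0.3]
width: 0.0415
finger_force: 0.2
```

Emit:
{"op": "play_rows", "data": {"translation": [[0,0,0],[0,0,-0.4],[0,0,-0.8],[0,0,-0.9],[0,0,-0.9],[0,0.2,-0.9],[0.5,0.5,-0.3],[0.8,0.5,0]], "twist": [[0,0,0],[0,0,0],[0,0,0],[0,0,0],[0,0,0],[0,0,0],[0,0,0],[0,0,0]], "gripper": [-1,-1,-1,-1,-1,-1,-1,-1]}}

```text
time: 5.7
tool_pos: [0.4765, -0.1065, 0.4357]
ee_rot: [3.136, 0.003, 1.567]
wrist_force: [0.5, -0.8, -1.8]
width: 0.0403
finger_force: 30.0
```

Emit:
{"op": "play_rows", "data": {"translation": [[0.9,0.5,0],[0.9,0.5,0],[0.9,0.5,0],[0.9,0.5,0],[0.9,0.4,0],[0.9,0.2,0],[0.4,0,0],[0,0,0]], "twist": [[0,0,0],[0,0,0],[0,0,0],[0,0,0],[0,0,0],[0,0,0],[0,0,0],[0,0,0]], "gripper": [-1,-1,-1,-1,-1,-1,-1,-1]}}

```text
time: 6.5
tool_pos: [0.5797, 0.1278, 0.4318]
ee_rot: [-3.14, 0.0, 1.574]
wrist_force: [0.3, -0.4, -1.1]
width: 0.0401
finger_force: 30.0
```

Run:
```python
from m import *
o=robot.get_obs(); print(o["time"],o["tool_pos"],o["ee_rot"])
cm=robot.camera_model("wrist"); im=snap("wrist","w2"); show("wrist",["table_caddy","spice_rack","mustard_jar_center","pepper_mill_center","rack_jar_center"])
overlay(im,boxes((.62,.281),-.05,(.602,.03),-.05),cm,(0,0,560,420),1.4,"w2o")
```

```text
6.5 [0.57969133 0.12783814 0.43177827] [-3.13976831e+00  3.10738765e-04  1.57414160e+00]
wrist table_caddy []
wrist spice_rack []
wrist mustard_jar_center [([0.443, 0.034, 0.052], 0.92), ([0.746, 0.167, -0.001], 0.29)]
wrist pepper_mill_center []
wrist rack_jar_center []
```

View pics/w2o.png

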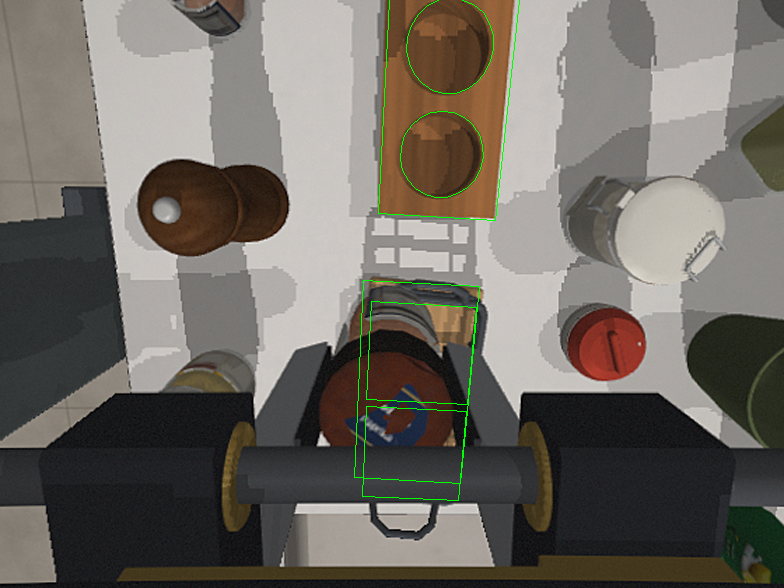

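Emit:
{"op": "play_rows", "data": {"translation": [[0.7,0.3,0],[0.8,0.4,0],[0.6,0.2,0.3],[0.03,0.02,0.8],[0,0,0.8],[0,0,0.6],[0,0,0.3],[0,0,0]], "twist": [[0,0,0],[0,0,0],[0,0,0],[0,0,0],[0,0,0],[0,0,0],[0,0,0],[0,0,0]], "gripper": [-1,-1,-1,-1,-1,-1,-1,-1]}}

```text
time: 7.6
tool_pos: [0.6164, 0.2103, 0.3184]
ee_rot: [-3.137, 0.001, 1.57]
wrist_force: [0.3, -0.3, -1.7]
width: 0.0402
finger_force: 30.0
```

Run:
```python
from m import *
cm=robot.camera_model("wrist"); im=snap("wrist","w3")
o=robot.get_obs(); print(o["time"],o["tool_pos"],o["ee_rot"],o["wrist_force"])
cs=robot.camera_model("scene"); s=snap("scene","s3")
L=boxes((.62,.281),-.05,(.602,.03),-.05)
overlay(im,L,cm,(0,0,560,420),1.4,"w3o")
```

```text
7.65 [0.61674742 0.21054927 0.32054906] [-3.14087120e+00  3.48805010e-04  1.56979553e+00] [-0.21884769  0.39226753 -1.42044475]
```

View pics/w3o.png

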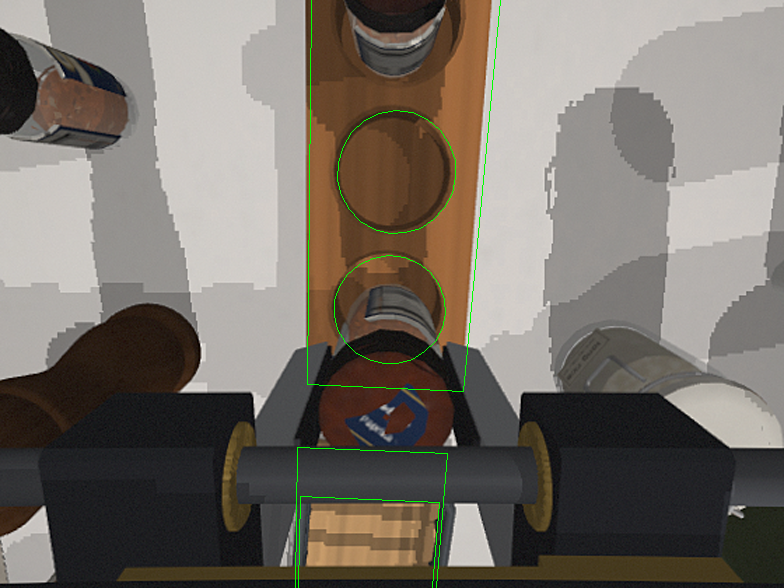

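Emit:
{"op": "play_rows", "data": {"translation": [[0.05,0,0.3],[0,0,0.4],[0,0,0.25],[0,0,0.12],[0,0,0]], "twist": [[0,0,0],[0,0,0],[0,0,0],[0,0,0],[0,0,0]], "gripper": [-1,-1,-1,-1,-1]}}

```text
time: 8.2
tool_pos: [0.6163, 0.2132, 0.276]
ee_rot: [-3.139, 0.001, 1.571]
wrist_force: [0.4, -0.0, -1.5]
width: 0.0405
finger_force: 30.0
```

Emit:
{"op": "play_rows", "data": {"translation": [[0,0,0.05],[0,0,0.03],[0,0,0]], "twist": [[0,0,0],[0,0,0],[0,0,0]], "gripper": [-1,-1,-1]}}

```text
time: 8.5
tool_pos: [0.6167, 0.2133, 0.275]
ee_rot: [3.141, -0.0, 1.571]
wrist_force: [-0.5, -0.1, -0.6]
width: 0.0398
finger_force: 30.0
```

Emit:
{"op": "play_rows", "data": {"translation": [[0,0,0.04],[0,0,0],[0,0,0]], "twist": [[0,0,0],[0,0,0],[0,0,0]], "gripper": [-1,-1,-1]}}

```text
time: 8.8
tool_pos: [0.6166, 0.2132, 0.2731]
ee_rot: [3.141, 0.0, 1.571]
wrist_force: [-0.2, 0.5, -0.6]
width: 0.0404
finger_force: 30.0
```

Emit:
{"op": "play_rows", "data": {"translation": [[0,0,0],[0,0,0],[0,0,0],[0,0,0],[0,0,0],[0,0,-0.5],[0,0,-0.9],[0,0,-0.9]], "twist": [[0,0,0],[0,0,0],[0,0,0],[0,0,0],[0,0,0],[0,0,0],[0,0,0],[0,0,0]], "gripper": [1,1,1,1,1,1,1,1]}}

```text
time: 9.6
tool_pos: [0.6165, 0.2132, 0.365]
ee_rot: [-3.139, 0.001, 1.571]
wrist_force: [0.2, -0.1, -0.4]
width: 0.094
finger_force: 0.0
```

Emit:
{"op": "play_rows", "data": {"translation": [[0,0,-0.9],[0.5,-0.9,0],[0.5,-0.9,0],[0.5,-0.9,0],[0.5,-0.9,0],[0.4,-0.24,0],[0,0,0]], "twist": [[0,0,0],[0,0,0],[0,0,0],[0,0,0],[0,0,0],[0,0,0],[0,0,0]], "gripper": [1,1,1,1,1,1,1]}}

```text
time: 10.3
tool_pos: [0.4613, 0.3107, 0.4017]
ee_rot: [3.141, -0.001, 1.575]
wrist_force: [0.6, 0.7, -0.3]
width: 0.0939
finger_force: 0.0
```

Run:
```python
from m import *
cm=robot.camera_model("wrist"); im=snap("wrist","w4")
o=robot.get_obs(); print(o["time"],o["tool_pos"],o["ee_rot"])
t=np.linspace(0,6.28,30); L=[np.c_[.463+.0205*np.cos(t),.31+.0205*np.sin(t),0*t+.105]]
overlay(im,boxes((.62,.281),-.05,(.602,.03),-.05)+L,cm,(0,0,560,420),1.4,"w4o")
```

```text
10.35 [0.46243726 0.30979565 0.40143569] [3.14050179e+00 1.58128544e-04 1.57295753e+00]
```

View pics/w4o.png

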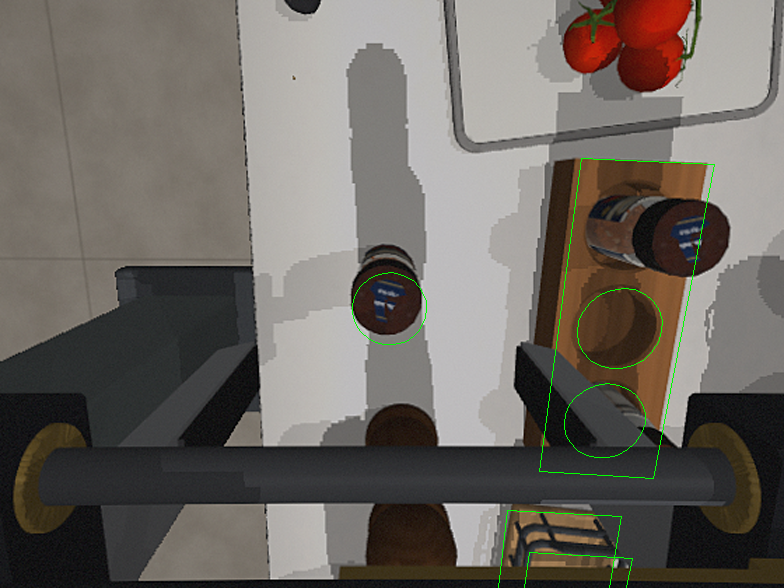

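Emit:
{"op": "play_rows", "data": {"translation": [[0.13,-0.02,0.6],[0,0,0.9],[0,0,0.9],[0,0,0.7],[0,0,0.3],[0,0,0],[0,0,0],[0,0,0]], "twist": [[0,0,0],[0,0,0],[0,0,0],[0,0,0],[0,0,0],[0,0,0],[0,0,0],[0,0,0]], "gripper": [1,1,1,1,1,1,-1,-1]}}

```text
time: 11.15
tool_pos: [0.4632, 0.3146, 0.2673]
ee_rot: [3.138, -0.002, 1.57]
wrist_force: [0.4, -0.0, 1.0]
width: 0.0814
finger_force: 0.0
```

Emit:
{"op": "play_rows", "data": {"translation": [[0,0,0],[0,0,0],[0,0,0],[0,0,0],[0,0,0],[0,0,0],[0,0,0]], "twist": [[0,0,0],[0,0,0],[0,0,0],[0,0,0],[0,0,0],[0,0,0],[0,0,0]], "gripper": [-1,-1,-1,-1,-1,-1,-1]}}

```text
time: 11.85
tool_pos: [0.4622, 0.3145, 0.2651]
ee_rot: [-3.142, 0.0, 1.571]
wrist_force: [-0.5, 0.5, 0.2]
width: 0.0403
finger_force: 29.9
```

Emit:
{"op": "play_rows", "data": {"translation": [[0,0,-0.4],[0,0,-0.9],[0,0,-0.9],[0,0,-0.9],[-0.04,0.4,-0.4],[-0.2,0.9,0],[-0.2,0.9,0],[-0.2,0.9,0]], "twist": [[0,0,0],[0,0,0],[0,0,0],[0,0,0],[0,0,0],[0,0,0],[0,0,0],[0,0,0]], "gripper": [-1,-1,-1,-1,-1,-1,-1,-1]}}

```text
time: 12.65
tool_pos: [0.5873, 0.2886, 0.4048]
ee_rot: [-3.141, 0.0, 1.571]
wrist_force: [0.6, 0.4, -1.8]
width: 0.0402
finger_force: 29.9
```

Emit:
{"op": "play_rows", "data": {"translation": [[-0.2,0.85,0],[0,0,0],[0,0,0.7],[0,0,0.7],[0,0,0.5],[0,0,0.3],[0,0,0],[0,0,0]], "twist": [[0,0,0],[0,0,0],[0,0,0],[0,0,0],[0,0,0],[0,0,0],[0,0,0],[0,0,0]], "gripper": [-1,-1,-1,-1,-1,-1,-1,-1]}}

```text
time: 13.45
tool_pos: [0.6201, 0.2811, 0.3179]
ee_rot: [3.141, -0.0, 1.571]
wrist_force: [-0.0, 0.2, -0.5]
width: 0.0403
finger_force: 29.9
```

Run:
```python
from m import *
cm=robot.camera_model("wrist"); im=snap("wrist","w5")
o=robot.get_obs(); print(o["time"],o["tool_pos"],o["ee_rot"],o["width"])
overlay(im,boxes((.62,.281),-.05,(.602,.03),-.05),cm,(100,0,460,420),1.4,"w5o")
```

```text
13.5 [0.62033734 0.281087   0.31878562] [ 3.13912955e+00 -8.85945289e-04  1.57099920e+00] 0.04021408778564635
```

View pics/w5o.png

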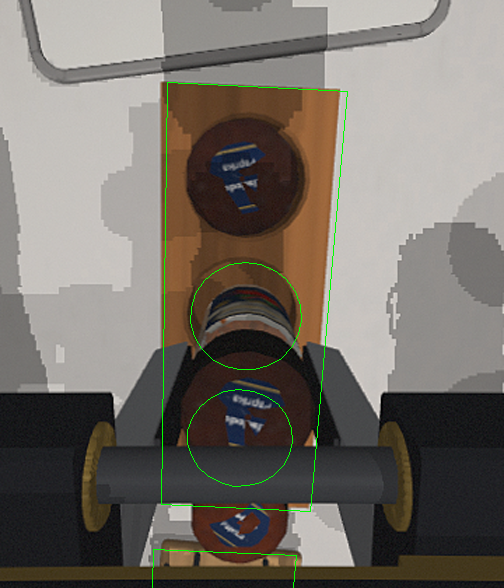

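Emit:
{"op": "play_rows", "data": {"translation": [[0,-0.06,0.3],[0,0,0.4],[0,0,0.25],[0,0,0.08],[0,0,0.06],[0,0,0.04],[0,0,0]], "twist": [[0,0,0],[0,0,0],[0,0,0],[0,0,0],[0,0,0],[0,0,0],[0,0,0]], "gripper": [-1,-1,-1,-1,-1,-1,-1]}}

```text
time: 14.2
tool_pos: [0.6179, 0.2809, 0.273]
ee_rot: [3.14, -0.0, 1.571]
wrist_force: [-2.5, -0.2, 2.4]
width: 0.0405
finger_force: 30.0
```

Emit:
{"op": "play_rows", "data": {"translation": [[0,0,0],[0,0,0],[0,0,0],[0,0,0],[0,0,0],[0,0,-0.5],[0,0,-0.9],[0,0,-0.9]], "twist": [[0,0,0],[0,0,0],[0,0,0],[0,0,0],[0,0,0],[0,0,0],[0,0,0],[0,0,0]], "gripper": [1,1,1,1,1,1,1,1]}}

```text
time: 15.0
tool_pos: [0.6177, 0.2808, 0.3636]
ee_rot: [-3.139, 0.001, 1.571]
wrist_force: [-0.1, 0.4, -0.1]
width: 0.0935
finger_force: 0.0
```

Emit:
{"op": "play_rows", "data": {"translation": [[0,0,-0.9],[-0.6,0,-0.6],[-0.9,-0.6,0],[-0.9,-0.6,0],[-0.9,-0.6,0],[-0.9,-0.6,0],[-0.9,-0.6,0],[-0.9,-0.6,0]], "twist": [[0,0,0],[0,0,0],[0,0,0],[0,0,0],[0,0,0],[0,0,0],[0,0,0],[0,0,0]], "gripper": [1,1,1,1,1,1,1,1]}}

```text
time: 15.8
tool_pos: [0.4725, 0.0397, 0.4239]
ee_rot: [3.141, 0.0, 1.571]
wrist_force: [0.5, -0.6, -0.1]
width: 0.0941
finger_force: 0.0
```

Emit:
{"op": "play_rows", "data": {"translation": [[-0.25,-0.75,0],[0,0,0],[0,0,0]], "twist": [[0,0,0],[0,0,0],[0,0,0]], "gripper": [1,1,1]}}

```text
time: 16.1
tool_pos: [0.4435, 0.0307, 0.4244]
ee_rot: [3.14, -0.0, 1.57]
wrist_force: [0.5, 0.1, -0.2]
width: 0.0938
finger_force: 0.0
```

Run:
```python
from m import *
cm=robot.camera_model("wrist"); im=snap("wrist","w6")
o=robot.get_obs(); print(o["time"],o["tool_pos"],o["ee_rot"])
t=np.linspace(0,6.28,30); L=[np.c_[.444+.0295*np.cos(t),.031+.0295*np.sin(t),0*t+.103]]
overlay(im,boxes((.617,.281),-.05,(.602,.03),-.05)+L,cm,(0,0,560,420),1.4,"w6o")
```

```text
16.15 [0.44404425 0.03101242 0.42422617] [ 3.14013568e+00 -1.12577509e-04  1.57085166e+00]
```

View pics/w6o.png

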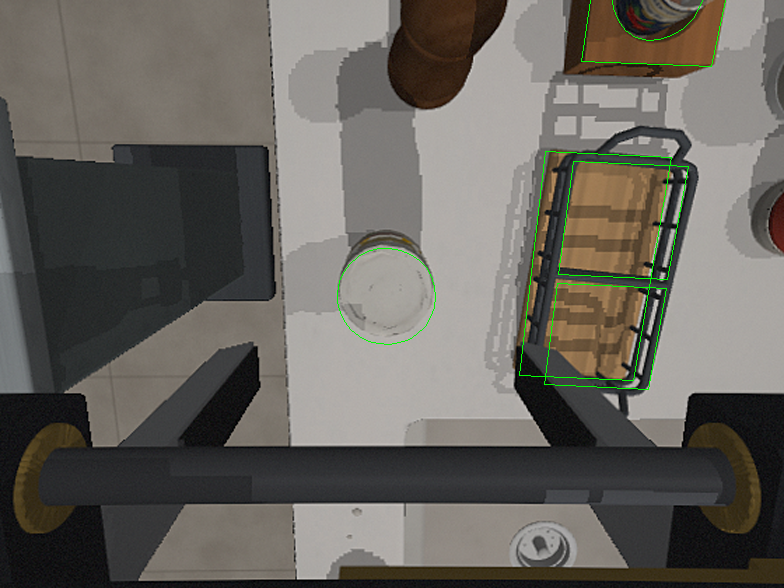

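Run:
```python
from m import *
cm=robot.camera_model("wrist"); im=cv2.imread("pics/w6.png")[:,:,::-1]
overlay(im,boxes((.617,.281),-.05,(.602,.03),-.1)[3:],cm,(355,80,510,290),2.8,"z1")
overlay(im,[],cm,(355,80,510,290),2.8,"z2")
cv2.imwrite("pics/z.png",np.hstack([cv2.imread("pics/z2.png")[:590,:398],cv2.imread("pics/z1.png")[:590,:398]]))
```

```text
(no output)
```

View pics/z.png

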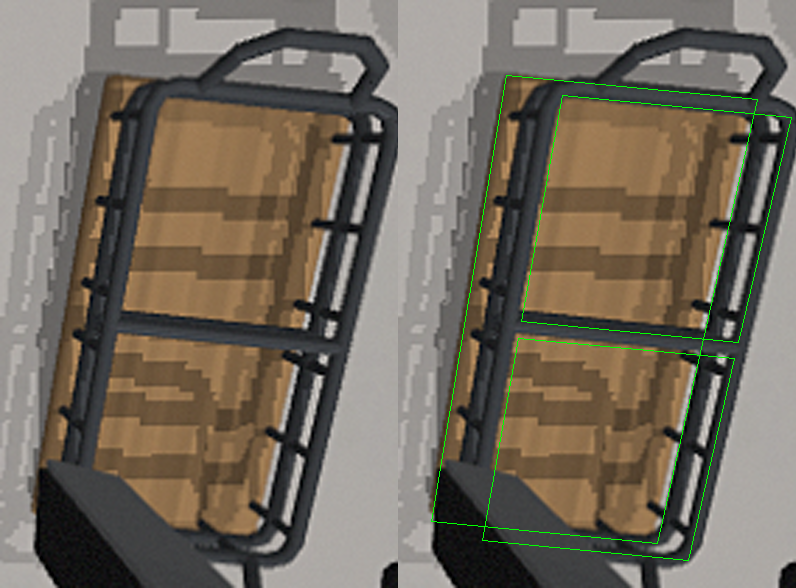

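Emit:
{"op": "play_rows", "data": {"translation": [[0.05,0,0.6],[0,0,0.9],[0,0,0.9],[0,0,0.9],[0,0,0.5],[0,0,0.3],[0,0,0],[0,0,0]], "twist": [[0,0,0],[0,0,0],[0,0,0],[0,0,0],[0,0,0],[0,0,0],[0,0,0],[0,0,0]], "gripper": [1,1,1,1,1,1,1,-1]}}

```text
time: 16.95
tool_pos: [0.4447, 0.0331, 0.2607]
ee_rot: [3.14, 0.0, 1.571]
wrist_force: [-0.2, -0.1, -0.1]
width: 0.0892
finger_force: 0.0
```

Emit:
{"op": "play_rows", "data": {"translation": [[0,0,0],[0,0,0],[0,0,0],[0,0,0],[0,0,0],[0,0,0],[0,0,0]], "twist": [[0,0,0],[0,0,0],[0,0,0],[0,0,0],[0,0,0],[0,0,0],[0,0,0]], "gripper": [-1,-1,-1,-1,-1,-1,-1]}}

```text
time: 17.65
tool_pos: [0.4439, 0.0328, 0.2604]
ee_rot: [3.141, 0.0, 1.571]
wrist_force: [-1.6, -0.3, 4.0]
width: 0.057
finger_force: 30.0
```

Emit:
{"op": "play_rows", "data": {"translation": [[0,0,-0.4],[0,0,-0.8],[0,0,-0.9],[-0.1,0.4,-0.4],[-0.27,0.9,0],[-0.27,0.9,0],[-0.27,0.9,0],[-0.16,0.71,0]], "twist": [[0,0,0],[0,0,0],[0,0,0],[0,0,0],[0,0,0],[0,0,0],[0,0,0],[0,0,0]], "gripper": [-1,-1,-1,-1,-1,-1,-1,-1]}}

```text
time: 18.45
tool_pos: [0.5977, -0.0108, 0.357]
ee_rot: [-3.138, -0.0, 1.57]
wrist_force: [-0.3, -0.4, -3.4]
width: 0.0572
finger_force: 30.0
```

Emit:
{"op": "play_rows", "data": {"translation": [[0,0,0],[0,0,0.5],[0,0,0.4],[0,0,0],[0,0,0]], "twist": [[0,0,0],[0,0,0],[0,0,0],[0,0,0],[0,0,0]], "gripper": [-1,-1,-1,-1,-1]}}

```text
time: 18.95
tool_pos: [0.5956, -0.0097, 0.3225]
ee_rot: [-3.138, -0.0, 1.571]
wrist_force: [-0.1, -1.0, -4.6]
width: 0.0571
finger_force: 30.0
```

Run:
```python
from m import *
o=robot.get_obs(); print(o["time"],o["tool_pos"],o["ee_rot"])
t=np.linspace(0,6.28,30); J=[]
for z in(0,.1):J.append(np.c_[.5964+.0295*np.cos(t),-.0098+.0295*np.sin(t),0*t+o["tool_pos"][2]-.26+z])
L=boxes((.617,.281),-.05,(.6005,.031),-.1)[3:5]
im=snap("wrist","w7"); overlay(im,L,robot.camera_model("wrist"),(130,100,430,400),1.9,"a")
im=snap("side","s7"); overlay(im,L+J,robot.camera_model("side"),(230,165,310,265),5.7,"b")
a,b=cv2.imread("pics/a.png"),cv2.imread("pics/b.png"); h=min(len(a),len(b)); cv2.imwrite("pics/ab.png",np.hstack([a[:h,:440],b[:h,:360]]))
```

```text
18.95 [ 0.59564235 -0.00972264  0.32253649] [-3.13844858e+00 -3.88481538e-04  1.57103046e+00]
```

View pics/ab.png

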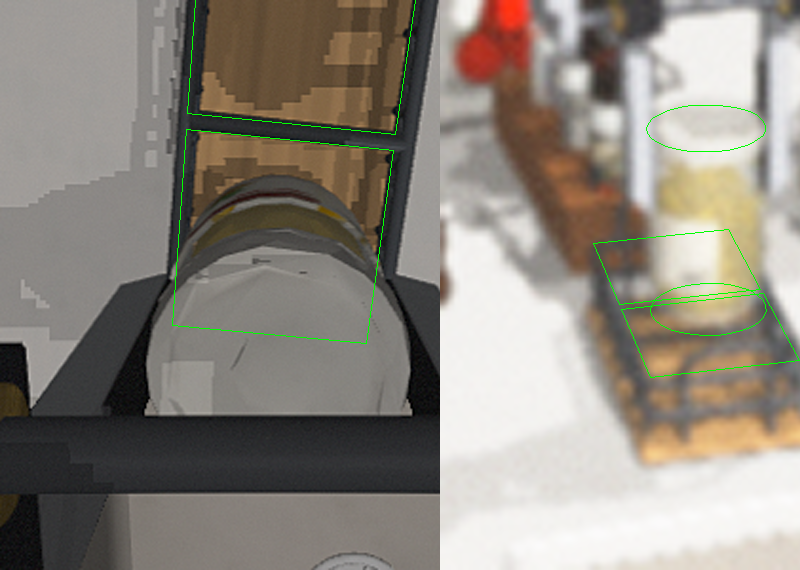

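Emit:
{"op": "play_rows", "data": {"translation": [[0.06,0.04,0],[0,0,0.3],[0,0,0.3],[0,0,0.2],[0,0,0.2],[0,0,0]], "twist": [[0,0,0],[0,0,0],[0,0,0],[0,0,0],[0,0,0],[0,0,0]], "gripper": [-1,-1,-1,-1,-1,-1]}}

```text
time: 19.65
tool_pos: [0.5973, -0.0075, 0.2814]
ee_rot: [-3.137, -0.0, 1.571]
wrist_force: [-0.9, 0.1, -4.9]
width: 0.0573
finger_force: 30.0
```

Emit:
{"op": "play_rows", "data": {"translation": [[0,0,0.15],[0,0,0.08],[0,0,0.04],[0,0,0]], "twist": [[0,0,0],[0,0,0],[0,0,0],[0,0,0]], "gripper": [-1,-1,-1,-1]}}

```text
time: 20.05
tool_pos: [0.5978, -0.0075, 0.2729]
ee_rot: [-3.141, 0.0, 1.571]
wrist_force: [-0.7, 0.7, -4.3]
width: 0.0572
finger_force: 30.0
```

Emit:
{"op": "play_rows", "data": {"translation": [[0,0,0.06],[0,0,0.03],[0,0,0]], "twist": [[0,0,0],[0,0,0],[0,0,0]], "gripper": [-1,-1,-1]}}

```text
time: 20.35
tool_pos: [0.598, -0.0076, 0.2705]
ee_rot: [3.14, 0.0, 1.571]
wrist_force: [-0.5, -0.5, -0.1]
width: 0.0574
finger_force: 30.0
```

Emit:
{"op": "play_rows", "data": {"translation": [[0,0,0],[0,0,0],[0,0,0],[0,0,0],[0,0,0],[0,0,-0.5],[0,0,-0.9],[0,0,-0.9]], "twist": [[0,0,0],[0,0,0],[0,0,0],[0,0,0],[0,0,0],[0,0,0],[0,0,0],[0,0,0]], "gripper": [1,1,1,1,1,1,1,1]}}

```text
time: 21.15
tool_pos: [0.5976, -0.0075, 0.3615]
ee_rot: [-3.139, -0.0, 1.571]
wrist_force: [0.6, 0.1, 0.3]
width: 0.0938
finger_force: 0.0
```

Emit:
{"op": "play_rows", "data": {"translation": [[0,0,-0.9],[0,0,-0.9],[0.8,-0.6,-0.4],[0.9,-0.6,0],[0.9,-0.6,0],[0.9,-0.6,0],[0.9,-0.6,0],[0.34,-0.1,0]], "twist": [[0,0,0],[0,0,0],[0,0,0],[0,0,0],[0,0,0],[0,0,0],[0,0,0],[0,0,0]], "gripper": [1,1,1,1,1,1,1,1]}}

```text
time: 21.95
tool_pos: [0.4716, 0.1844, 0.4503]
ee_rot: [3.141, -0.001, 1.575]
wrist_force: [0.3, 0.1, -0.1]
width: 0.0942
finger_force: 0.0
```

Emit:
{"op": "play_rows", "data": {"translation": [[0,0,0],[0,0,0]], "twist": [[0,0,0],[0,0,0]], "gripper": [1,1]}}

```text
time: 22.15
tool_pos: [0.4744, 0.1816, 0.4493]
ee_rot: [3.141, 0.001, 1.571]
wrist_force: [0.0, 0.2, 0.3]
width: 0.094
finger_force: 0.0
```

Run:
```python
from m import *
cm=robot.camera_model("wrist"); im=snap("wrist","w8")
o=robot.get_obs(); print(o["time"],o["tool_pos"],o["ee_rot"])
show("wrist",["pepper_mill_center","mustard_jar_center"])
t=np.linspace(0,6.28,30); L=[np.c_[.474+.006*np.cos(t),.182+.006*np.sin(t),0*t+.170],np.c_[.474+.0245*np.cos(t),.182+.0245*np.sin(t),0*t+.141]]
overlay(im,boxes((.617,.281),-.05,(.6005,.031),-.1)+L,cm,(0,0,560,420),1.4,"w8o")
```

```text
22.2 [0.47461082 0.18121287 0.44920061] [3.14156577e+00 9.86890002e-04 1.56951835e+00]
wrist pepper_mill_center []
wrist mustard_jar_center [([0.596, -0.004, 0.058], 0.78)]
```

View pics/w8o.png

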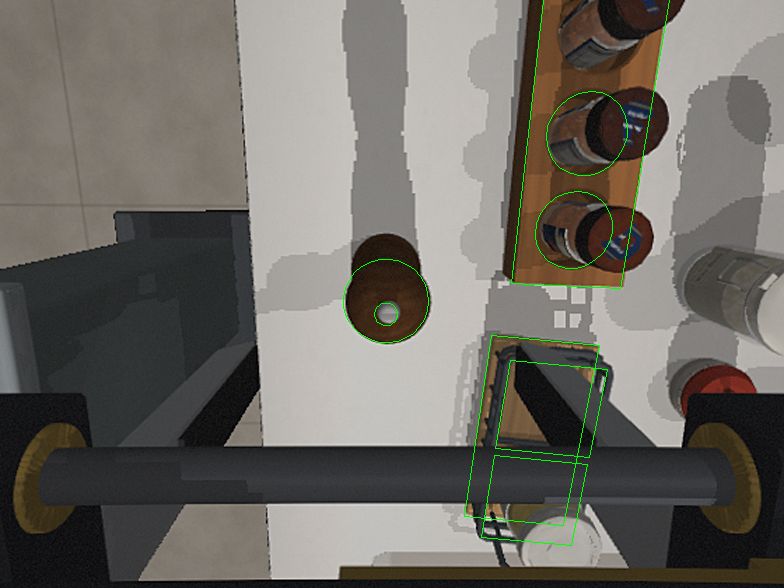

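Emit:
{"op": "play_rows", "data": {"translation": [[0,0,0.5],[0,0,0.9],[0,0,0.8],[0,0,0.6],[0,0,0.4],[0,0,0],[0,0,0],[0,0,0]], "twist": [[0,0,0],[0,0,0],[0,0,0],[0,0,0],[0,0,0],[0,0,0],[0,0,0],[0,0,0]], "gripper": [1,1,1,1,1,1,-1,-1]}}

```text
time: 23.1
tool_pos: [0.4746, 0.1817, 0.323]
ee_rot: [3.139, -0.001, 1.57]
wrist_force: [0.8, -0.1, -0.2]
width: 0.081
finger_force: 0.0
```

Emit:
{"op": "play_rows", "data": {"translation": [[0,0,0],[0,0,0],[0,0,0],[0,0,0],[0,0,0],[0,0,0]], "twist": [[0,0,0],[0,0,0],[0,0,0],[0,0,0],[0,0,0],[0,0,0]], "gripper": [-1,-1,-1,-1,-1,-1]}}

```text
time: 23.7
tool_pos: [0.474, 0.1821, 0.3217]
ee_rot: [3.141, -0.0, 1.571]
wrist_force: [-0.5, 0.3, 0.7]
width: 0.047
finger_force: 30.0
```

Emit:
{"op": "play_rows", "data": {"translation": [[0,0,-0.3],[0,0,-0.7],[0,0,-0.9],[-0.1,0.1,-0.6],[-0.5,0.6,-0.25],[-0.7,0.8,0],[-0.7,0.8,0],[-0.5,0.6,0]], "twist": [[0,0,0],[0,0,0],[0,0,0],[0,0,0],[0,0,0],[0,0,0],[0,0,0],[0,0,0]], "gripper": [-1,-1,-1,-1,-1,-1,-1,-1]}}

```text
time: 24.5
tool_pos: [0.5911, 0.0803, 0.4315]
ee_rot: [-3.141, 0.001, 1.57]
wrist_force: [0.2, 0.0, -1.6]
width: 0.0469
finger_force: 30.0
```

Emit:
{"op": "play_rows", "data": {"translation": [[-0.26,0.37,0],[0,0,0],[0,0,0.4],[0,0,0.5],[0,0,0.35],[0,0,0],[0,0,0]], "twist": [[0,0,0],[0,0,0],[0,0,0],[0,0,0],[0,0,0],[0,0,0],[0,0,0]], "gripper": [-1,-1,-1,-1,-1,-1,-1]}}

```text
time: 25.2
tool_pos: [0.6043, 0.0721, 0.3817]
ee_rot: [-3.141, -0.0, 1.571]
wrist_force: [0.5, -0.2, -2.3]
width: 0.0469
finger_force: 30.0
```

Run:
```python
from m import *
o=robot.get_obs(); print(o["time"],o["tool_pos"],o["ee_rot"])
t=np.linspace(0,6.28,30); J=[]; h=o["tool_pos"][2]-.3217; x,y=o["tool_pos"][:2]
J.append(np.c_[x+.029*np.cos(t),y+.029*np.sin(t),0*t+h]); J.append(np.c_[x+.0245*np.cos(t),y+.0245*np.sin(t),0*t+h+.141])
L=boxes((.617,.281),-.05,(.6005,.031),-.1)[3:5]
im=snap("wrist","w9"); overlay(im,L+J[:1],robot.camera_model("wrist"),(130,100,430,400),1.9,"a")
im=snap("side","s9"); overlay(im,L+J,robot.camera_model("side"),(230,165,310,265),5.7,"b")
a,b=cv2.imread("pics/a.png"),cv2.imread("pics/b.png"); h=min(len(a),len(b)); cv2.imwrite("pics/ab9.png",np.hstack([a[:h,:440],b[:h,:360]]))
```

```text
25.2 [0.60426307 0.07214275 0.38167987] [-3.14107367e+00 -7.18904931e-05  1.57145126e+00]
```

View pics/ab9.png

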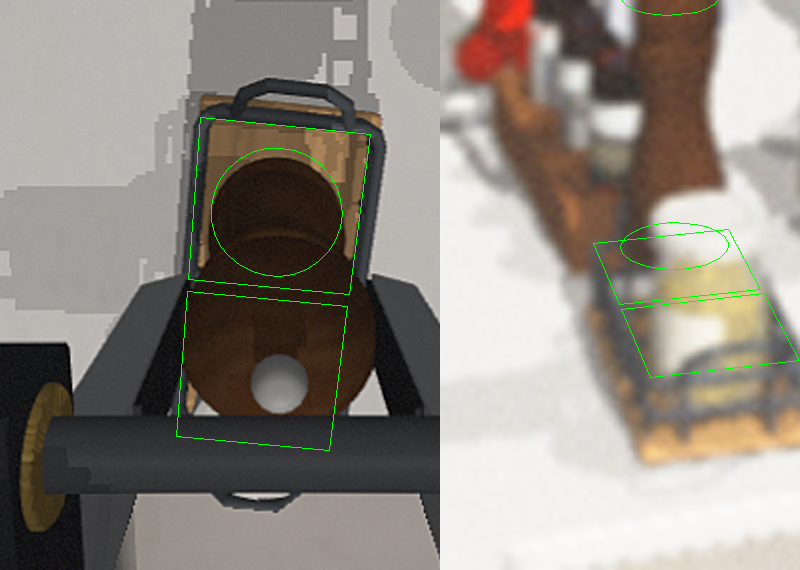

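Emit:
{"op": "play_rows", "data": {"translation": [[0.06,0.03,0],[0,0,0.3],[0,0,0.3],[0,0,0.25],[0,0,0.2],[0,0,0]], "twist": [[0,0,0],[0,0,0],[0,0,0],[0,0,0],[0,0,0],[0,0,0]], "gripper": [-1,-1,-1,-1,-1,-1]}}

```text
time: 25.9
tool_pos: [0.6054, 0.074, 0.3368]
ee_rot: [-3.137, 0.0, 1.571]
wrist_force: [-0.1, 1.0, -2.3]
width: 0.0466
finger_force: 30.0
```

Emit:
{"op": "play_rows", "data": {"translation": [[0,0,0.1],[0,0,0.05],[0,0,0.03],[0,0,0]], "twist": [[0,0,0],[0,0,0],[0,0,0],[0,0,0]], "gripper": [-1,-1,-1,-1]}}

```text
time: 26.3
tool_pos: [0.6059, 0.074, 0.3324]
ee_rot: [3.141, 0.0, 1.571]
wrist_force: [-0.3, -0.5, -2.5]
width: 0.0469
finger_force: 30.0
```

Emit:
{"op": "play_rows", "data": {"translation": [[0,0,0.03],[0,0,0.02],[0,0,0]], "twist": [[0,0,0],[0,0,0],[0,0,0]], "gripper": [-1,-1,-1]}}

```text
time: 26.6
tool_pos: [0.6059, 0.0741, 0.3317]
ee_rot: [3.14, -0.0, 1.571]
wrist_force: [-0.1, -0.7, 4.0]
width: 0.0468
finger_force: 30.0
```

Floor contact. Release, retreat upward, and check.

Emit:
{"op": "play_rows", "data": {"translation": [[0,0,0],[0,0,0],[0,0,0],[0,0,0],[0,0,0],[0,0,-0.5],[0,0,-0.9],[0,0,-0.9]], "twist": [[0,0,0],[0,0,0],[0,0,0],[0,0,0],[0,0,0],[0,0,0],[0,0,0],[0,0,0]], "gripper": [1,1,1,1,1,1,1,1]}}

```text
time: 27.4
tool_pos: [0.6057, 0.0741, 0.4222]
ee_rot: [-3.139, 0.0, 1.571]
wrist_force: [0.7, -0.6, 0.5]
width: 0.0938
finger_force: 0.0
```

Emit:
{"op": "play_rows", "data": {"translation": [[0,0,-0.9],[-0.6,-0.6,0],[-0.9,-0.9,0],[-0.9,-0.9,0],[-0.9,-0.6,0],[0,0,0],[0,0,0]], "twist": [[0,0,0],[0,0,0],[0,0,0],[0,0,0],[0,0,0],[0,0,0],[0,0,0]], "gripper": [1,1,1,1,1,1,1]}}

```text
time: 28.1
tool_pos: [0.4867, -0.0572, 0.4587]
ee_rot: [3.14, -0.0, 1.569]
wrist_force: [-0.3, 0.5, -0.6]
width: 0.094
finger_force: 0.0
```

Run:
```python
from m import *
o=robot.get_obs(); print(o["time"],o["tool_pos"],o["wrist_force"])
for c in("scene","side","wrist"):
    snap(c,c+"f"); show(c,["pepper_mill_center","mustard_jar_center","spice_jar_1_center","table_caddy"])
w=cv2.imread("pics/wristf.png")[:,::]; s=cv2.imread("pics/scenef.png")[190:310,180:320]
s=cv2.resize(s,None,fx=2.8,fy=3.5); cv2.imwrite("pics/f.png",np.hstack([cv2.resize(w[:,180:],(400,420)),s[:420]]))
```

```text
28.1 [ 0.48673275 -0.05716567  0.45869116] [-0.26655591  0.4500948  -0.61316019]
scene pepper_mill_center [([0.606, 0.072, 0.089], 0.77)]
scene mustard_jar_center [([0.598, -0.013, 0.063], 0.64)]
scene spice_jar_1_center [([0.749, 0.07, -0.002], 0.64), ([0.623, 0.275, 0.062], 0.63)]
scene table_caddy [([0.603, 0.029, -0.002], 0.76)]
side pepper_mill_center [([0.608, 0.073, 0.093], 0.7)]
side mustard_jar_center [([0.601, -0.008, 0.061], 0.58)]
side spice_jar_1_center [([0.618, 0.279, 0.06], 0.56)]
side table_caddy [([0.6, 0.028, -0.003], 0.7)]
wrist pepper_mill_center [([0.603, 0.068, 0.094], 0.95)]
wrist mustard_jar_center []
wrist spice_jar_1_center []
wrist table_caddy [([0.6, 0.032, -0.003], 0.9)]
```

View pics/f.png

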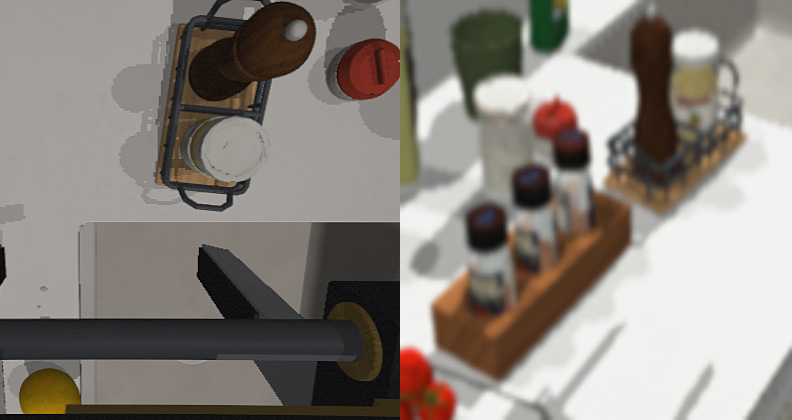

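All four stand upright in their places: three jars in the rack, with mill and mustard in one bay each. The gripper is clear of everything.

```bash
python3 -c "
from bench import robot
print(robot.close_job())"
```

```text
the job is handed in; nothing more can be done
None
```

I handed the job in at about 28 s of the 102 s allowed: both spice jars are in the rack's free wells, and the mustard jar and pepper mill are in one caddy bay each. In the last pictures all four stood upright with the gripper clear; the hand-in returned no verdict.

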